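Mesh the drive knob of a turret card punch and bring the red punch to the marker

ROBOT

A 6-joint arm with a two-finger parallel gripper is mounted at the origin on the work surface. World frame = base frame: x ahead of the robot, y to its left, z up, the work surface at z = 0. Lengths are in m, angles in degrees, forces in N, time in s.
With the tool pointing down it reaches from about 0.4 to 0.825 m from the base axis. Payload 7 kg.
Tool frame: the origin (TCP) lies midway between the tips of the shut fingers; the grasp point (between the pads) lies 19 mm behind it; z points along the fingers, y is the direction in which the jaws open and shut (so a half turn about z gives the same grasp; the last joint's range is limited). The gripper opens to 88 mm and grips with 3 to 60 N. Pads are 19 mm wide; open, the fingers measure 130 mm over their backs; the gripper's body (78 mm by 193 mm) begins 47 mm behind the grasp point.
Start: joints at [-53.05, 20.546, 0.682, 0, -70.136, -16.507], TCP at [0.236, -0.632, 0.227] pointing down, gripper open.
Joint ranges: [-176.03, 176.03], [-82.01, 121.73], [-58.28, 71.71], [-173.87, 95.51], [-174.79, -0.11], [-173.66, 173.66]. Speed limits (degrees/s): [136.94, 136.94, 172.46, 180, 180, 180].

INTERFACE

Orientations are given as a 3x3 rotation matrix whose columns are the frame's x, y, z axes.
In Python, from rig import robot gives the robot as it stands. Calls block until the motion is done:
- robot.goto(position, orientation): joint-space move of the TCP to a pose.
- robot.servo_line(position, ori=None, speed=0.15): straight line of the TCP; ori=None keeps the orientation; speed is the mean speed in m/s.
- robot.movej(angles): joint-space move.
- robot.move_gripper(opening): opening from 0.0 (shut) to 1.0 (fully open); the grip force is fixed at half the most; returns when the fingers have stopped.
- robot.dwell(seconds).
- robot.ik(position, orientation): joint angles nearest the present ones, or None.
- robot.grab_frame(name): name is "scene" or "top" or "wrist"; returns (picture, depth): 400x640x3 uint8, red, green, blue; 400x640 float32, m along the optical axis (not along the pixel's ray), 0 where there is no reading.
- robot.camera_info(name): a dict with "vfov" (degrees; the focal length in pixels is half the picture's height over the tangent of half this angle, whatever the lens; pixels are square), "cx", "cy" (the principal point, pixels), "k1" (the pictures are not rectified: a ray, as slopes to the right and down, at radius r is drawn at 1 + k1 r^2 times it, then the intrinsics apply), "view" (4x4, takes a point from world to camera coordinates); the wrist camera has in their place "T_tool_cam" (4x4, takes a point from camera to tool coordinates, whose origin is the TCP and whose axes are the flange's). Camera axes: x right, y down, z forward; pixel columns grow to the right and rows downward; lengths in m; the calibration is good to about 2 mm. A picture is of the moment at which its call begins: read the wrist's pose just before it. camera_info takes no time and is no camera call.
A pose or a line that the arm cannot do raises robot.Unreachable and nothing moves.
- robot.job_done(): hands the job in, once; it reports no verdict.
Readings, each from a call of its own:
- robot.read_t(): time.
- robot.read_qpos(): joint angles.
- robot.read_qvel(): joint speeds.
- robot.read_effort(): joint torques, N m.
- robot.read_position(): TCP position.
- robot.read_tcp_rot(): TCP orientation.
- robot.read_force(): force on the tool from outside, world axes, zero at the start.
- robot.read_ft_torque(): the same for the moment, N m.
- robot.read_grip_width(): opening from 0.0 (shut) to 1.0 (fully open).
Only numpy, scipy, OpenCV 4.12 (cv2) and the standard library are available. Lean on these libraries where they do the work, as an engineer would, in place of code of your own. Each camera call takes 0.05 s, during which the arm holds its last target.

TASK

Get the red punch of the craft-card turret punch lined up with the yellow marker block, driving the turret by its black knob only. First engage the drive: ease the knob down gently while rocking it a little, until its hidden teeth slip into mesh and it sits fully home, without forcing tooth on tooth and without shifting the turret while the knob is not yet home. Then turn the knob until the red punch stands at the marker, leave the knob down, let go, and disturb nothing else on the table.

Things in the scene. Friction and masses are not known exactly. Their poses are not given: they have to be found in the camera images.
- base: Fixed base of the turret punch: cream disc 236 mm across, 30 mm high, and on its +x side, 150 to 200 mm from the axis, a press column with its top 115 mm above the table (nose from 127 mm). Origin on the table on the vertical axis of turret and knob; own x points to the yellow marker block (20 mm wide, 110 to 124 mm from the axis, top 61 mm above the table), z up.
- station (a point): Where the red punch's top centre must stand: 85 mm from the turret axis along the base's own x, just inside the yellow marker block, 80 mm above the table.
- red_punch (a point): Top centre of the red-capped punch (cap 29 mm across) on the turret, 85 mm from the axis, 80 mm above the table. At the start it is 0.55 to 1.05 rad anticlockwise (seen from above) of the station.
- knob_grip (a point): Point in the black knob's grip bar, on the turret axis, 120 mm above the table with the knob up, 108 mm with it home. Bar: 58 mm long (own x), 18 mm thick (own y, the way to pinch it), 36 mm tall, from 22 mm below to 14 mm above this point, white line on top. Below it a round flange 90 mm across, 8 mm thick.
- stem (a joint): How far the knob is pushed down, m: 0 = up (11 mm of orange skirt shows under the flange), 0.012 = home, in mesh (flange flush on its grey collar, no orange showing). Slides with about 3 N of friction plus some damping and stays where left. Tooth tips meet at 0.004 when out of mesh; over 25 N between teeth on the way in counts as forcing.
- hub (a joint): Angle of the turret on the base, rad, anticlockwise seen from above; 0 = red punch at the marker. Turns either way with a drag of about 0.3 N m and stays where left.
- plate: The turret: aluminium disc 210 mm across, top 50 mm above the table, with six punches 60 degrees apart (caps red, blue, white, green, black, grey) and a grey collar (90 mm across, top 78 mm above the table) hiding a ring of 8 teeth, a gap every 45 degrees. Origin on the axis at table height; own x points to the red punch. Not to be touched by the robot.
- knob: The knob with its hidden teeth; own x along the bar, origin on the axis 120 mm below knob_grip. Up, it turns freely. At the start tooth stands on tooth; where the gaps are differs each time and cannot be seen: the nearer is within 0.4 rad of turning one way or the other. A gap takes the teeth over about 0.15 rad, which is also the play in mesh.
- glue_stick: White glue stick 29 mm across, 88 mm tall with orange cap, standing near the punch. Bystander. Origin under its centre.
- glue_cap: Loose white glue cap, 28 mm across, 22 mm tall. Bystander. Origin under its centre.
- paper_tray: Grey folded-paper style tray 150 x 200 x 55 mm. Bystander. Origin under its centre.
- scissors: Scissors with red loops, 140 mm long, lying flat. Bystander. Origin under its centre.
- tape_roll: Tan tape roll 90 mm across, 19 mm high. Bystander. Origin under its centre.
- spare_punch: Spare steel punch, a cylinder 26 mm across and 30 mm tall, standing near the turret punch. Bystander. Origin under its centre.
- pencil_mug: Blue mug 76 mm across, 95 mm tall. Bystander. Origin under its centre.
- card_pile: Pile of rust-coloured card 120 x 170 x 12 mm. Bystander. Origin under its centre.

How it is judged (in metres and radians):
On the way, in this order (a step that is already met when the one before it is completed fails the run):
1. the knob is down, fully home, its teeth in mesh (value of joint stem above 0.0105 m), for 0.2 s.
2. the red punch stands at the marker with the knob still home (value of joint stem above 0.0105 m and horizontal distance between red_punch and station below 0.007 m), for 0.2 s.
At the end, for the whole second after the job is handed in: The knob is home (stem above 0.0105 m), the red punch is within 7 mm (level distance) of the station, and the turret is at rest (all of step 2 and velocity of joint hub between -0.02 and 0.02 rad/s); the robot touches nothing.
It fails at once if more than 25 N between the knob's teeth and the turret's teeth while the knob is not home (stem under 0.0095 m) (contact force between plate and knob above 25 N and value of joint stem below 0.0095 m).
It fails at once if the turret shifted (red punch more than 8 mm from its start) while the knob is not home (stem under 0.009 m) (distance of red_punch from where it was at the start of the episode above 0.008 m and value of joint stem below 0.009 m).
It fails at once if the robot pushes the turret or its punches directly (over 1 N) (contact force between any of the fingers, the arm and plate above 1 N).
It fails at once if a thing on the table is moved more than 20 mm (distance of any of glue_stick, glue_cap, paper_tray, scissors, tape_roll, spare_punch, pencil_mug, card_pile from where it was at the start of the episode above 0.02 m).
It also fails if it takes over 58 s, if anything falls off the work surface, if the arm or the gripper's body presses on something with over 40 N, if the wrist force passes 120 N, or if a joint passes its speed limit or range.

## Working session

There is one attempt and no reset: what is moved stays moved. The work goes in short steps, each a Python script; the robot and the scene stay as the last script left them, time stands still between calls to the robot, and variables do not carry over. Pictures are saved under pics/ and viewed, and the job is handed in when it is done.

```bash
ls; mkdir -p pics; python3 - <<'E'
from rig import robot
import cv2
for n in("scene","top","wrist"):
    im,d=robot.grab_frame(n); cv2.imwrite(f"pics/{n}0.png",im[:,:,::-1])
    import numpy as np; np.savez(f"pics/{n}0.npz",im=im,d=d)
    print(n,robot.camera_info(n))
print(robot.read_t(),robot.read_position(),robot.read_tcp_rot(),robot.read_force())
E
```

```text
pics
scene {'vfov': 53.641422246026295, 'cx': 314.4808081002595, 'cy': 207.884639368713, 'k1': -0.009033699597506576, 'view': array([[-0.65162623,  0.75849102, -0.0086388 ,  0.27278639],
       [ 0.46155284,  0.38743485, -0.7980371 , -0.14635154],
       [-0.601957  , -0.52400917, -0.6025464 ,  1.40724718],
       [ 0.        ,  0.        ,  0.        ,  1.        ]])}
top {'vfov': 45.41049487481794, 'cx': 320.47537686430974, 'cy': 199.17007445410346, 'k1': -0.09683822831719065, 'view': array([[ 0.04329757, -0.99905122,  0.00468733,  0.02177688],
       [-0.97846986, -0.04335234, -0.2017853 ,  0.48136592],
       [ 0.20179705,  0.0041504 , -0.97941856,  1.32765388],
       [ 0.        ,  0.        ,  0.        ,  1.        ]])}
wrist {'vfov': 65.81320862033448, 'cx': 320.817514063912, 'cy': 196.2930087251055, 'k1': 0.006610329192109621, 'T_tool_cam': array([[ 4.80658911e-05, -9.60854374e-01, -2.77053913e-01,
         7.56211844e-02],
       [ 9.99999989e-01,  6.90340076e-06,  1.49547528e-04,
         4.65964480e-04],
       [-1.41780782e-04, -2.77053917e-01,  9.60854363e-01,
        -1.57992454e-01],
       [ 0.00000000e+00,  0.00000000e+00,  0.00000000e+00,
         1.00000000e+00]])}
0.15 [ 0.23558512 -0.6321732   0.22584464] [[-9.37041149e-01 -3.49218430e-01 -6.11620986e-04]
 [-3.49218916e-01  9.37040513e-01  1.10745625e-03]
 [ 1.86369509e-04  1.25132170e-03 -9.99999200e-01]] [ 0.5242561   0.27457781 -0.21685471]
```

View pics/scene0.png

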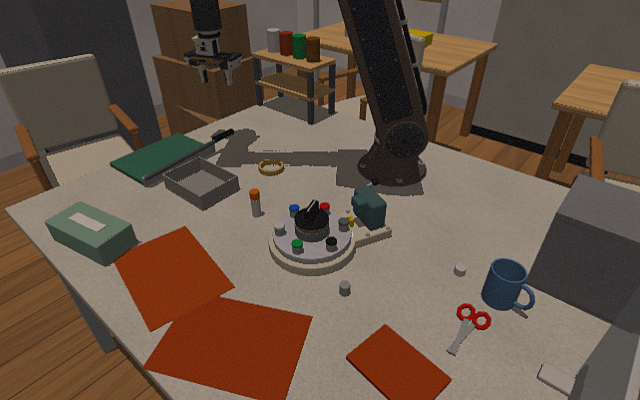

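View pics/top0.png

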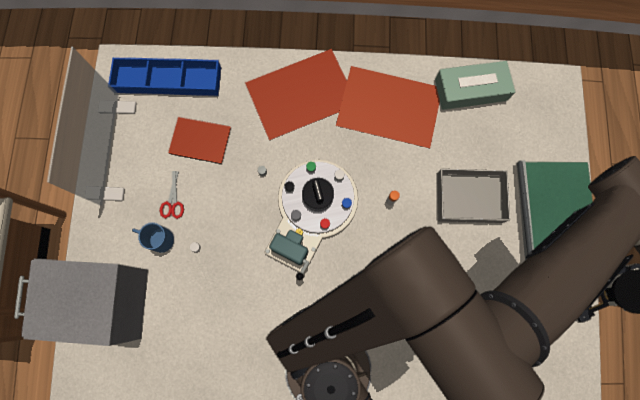

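View pics/wrist0.png

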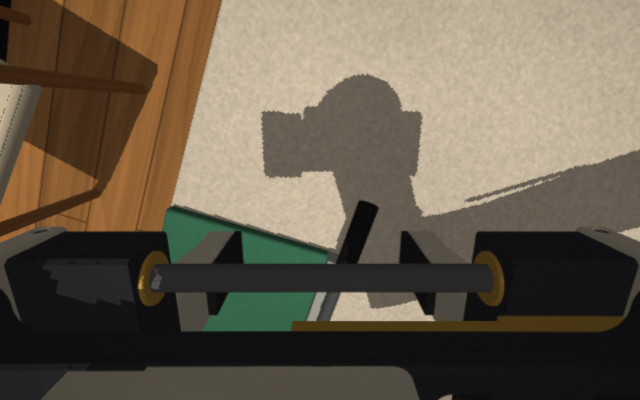

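The top view shows the turret at about (318,197), the red cap at (325,224), the marker at about (299,232) and the column at about (289,247). Nothing sits directly over the knob. Next I'll measure these.

```bash
cat > h.py <<'E'
import numpy as np, cv2
from rig import robot
def K(ci,H=400):
    f=H/2/np.tan(np.radians(ci['vfov'])/2); return f,ci['cx'],ci['cy'],ci['k1']
def rays(ci,uv):
    f,cx,cy,k=K(ci); uv=np.atleast_2d(uv).astype(float)
    d=(uv-[cx,cy])/f; s=d.copy()
    for _ in range(20):
        s=d/(1+k*(s**2).sum(1,keepdims=True))
    return np.c_[s,np.ones(len(s))]
def campose(name,pos=None,R=None):
    ci=robot.camera_info(name)
    if 'view' in ci: T=np.linalg.inv(ci['view'])
    else:
        T=np.eye(4);T[:3,:3]=R;T[:3,3]=pos;T=T@ci['T_tool_cam']
    return ci,T
def onplane(ci,T,uv,z):
    r=rays(ci,uv)@T[:3,:3].T; o=T[:3,3]
    return o+r*((z-o[2])/r[:,2:3])
def withdepth(ci,T,uv,d):
    r=rays(ci,uv)*np.atleast_1d(d)[:,None]; return r@T[:3,:3].T+T[:3,3]
def cen(m,uv0=None,rad=None,n=5):
    k,l,s,c=cv2.connectedComponentsWithStats(m.astype(np.uint8))
    return [(s[i],c[i]) for i in range(1,k) if s[i][4]>=n]
E
python3 - <<'E'
from h import *
for n,(x0,y0,x1,y1) in (("top",(240,130,400,290)),("scene",(240,170,420,300))):
    z=np.load(f"pics/{n}0.npz");im=z['im'];d=z['d']
    cv2.imwrite(f"pics/{n}0z.png",cv2.resize(im[y0:y1,x0:x1,::-1],None,fx=4 if n=="scene" else 3.7,fy=4 if n=="scene" else 3.7,interpolation=cv2.INTER_CUBIC))
    ci,T=campose(n)
    hsv=cv2.cvtColor(im,cv2.COLOR_RGB2HSV).astype(int)
    H,S,V=hsv[...,0],hsv[...,1],hsv[...,2]
    box=np.zeros(H.shape,bool);box[y0:y1,x0:x1]=1
    for nm,m in (("red",((H<6)|(H>174))&(S>170)&(V>90)),("blue",(H>100)&(H<130)&(S>150)&(V>70)),("green",(H>45)&(H<85)&(S>150)),("yellow",(H>22)&(H<33)&(S>170)&(V>90))):
        for s,c in cen(m&box):
            u,v=np.round(c).astype(int); print(n,nm,s,c.round(1),d[v,u],withdepth(ci,T,c,d[v,u])[0].round(4),onplane(ci,T,c,.08)[0].round(4))
E
```

```text
top red [321 219   9   9  63] [324.5 223.2] 1.3331063 [0.406  0.0284 0.0782] [0.4057 0.0284 0.08  ]
top blue [342 199   9   9  65] [346.3 202.8] 1.3480725 [ 0.4674 -0.0306  0.0753] [ 0.4664 -0.0303  0.08  ]
scene red [320 203  10   6  48] [324.2 205.3] 1.0932503 [0.4135 0.032  0.0802] [0.4134 0.0319 0.08  ]
scene blue [289 205  10   6  50] [293.5 207.3] 1.0853176 [ 0.4758 -0.0257  0.0813] [ 0.4746 -0.0269  0.08  ]
scene green [292 239  11   9  74] [296.8 243.2] 0.9718815 [0.5757 0.0787 0.079 ] [0.5765 0.0794 0.08  ]
scene yellow [347 216   7   9  28] [350.4 219. ] 1.084328 [0.3896 0.1056 0.0549] [0.4156 0.1234 0.08  ]
```

View pics/top0z.png

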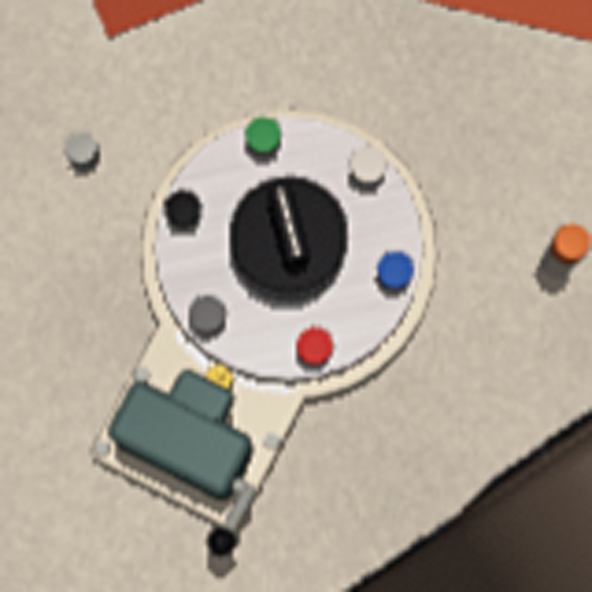

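View pics/scene0z.png

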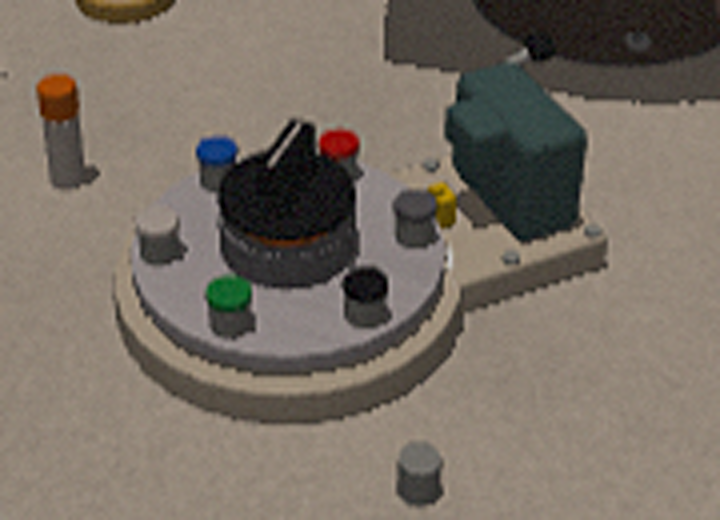

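Top view, zoomed: the bar runs from about (316,181) to (320,198), the caps are clearly visible, and the axis is near (0.487, 0.049). Next come two wrist views for precision.

```bash
cat > view.py <<'E'
from h import *
def toolR(yaw): # tool x along yaw, z down
    c,s=np.cos(yaw),np.sin(yaw); x=np.array([c,s,0]);z=np.array([0,0,-1.]);return np.c_[x,np.cross(z,x),z]
def shot(tag):
    p=robot.read_position();R=robot.read_tcp_rot();im,d=robot.grab_frame("wrist")
    np.savez(f"pics/{tag}.npz",im=im,d=d,p=p,R=R);cv2.imwrite(f"pics/{tag}.png",im[:,:,::-1])
E
python3 - <<'E'
from view import *
a=np.array([.487,.049]);yaw=np.radians(193)
for y in (193,13):
    print(y,robot.ik(np.r_[a,.13],toolR(np.radians(y))))
R=toolR(yaw);x=R[:2,0];y=R[:2,1]
t=robot.read_t()
p1=a+.07*x+.05*y
# first high, then look
robot.goto(np.r_[p1,.29],R); print(robot.read_t()-t); shot("w1")
p2=a+.07*x-.05*y
robot.goto(np.r_[p2,.27],R); print(robot.read_t()-t); shot("w2"); print(robot.read_position())
E
```

```text
193 [  28.81590193    8.1830137   -29.94462638    0.          -51.87235992
 -105.81590193]
13 [ 28.81590193   8.1830137  -29.94462638   0.         -51.87235992
  74.18409807]
2.6083000000000003
3.15
[ 0.4301653  -0.01593575  0.26995659]
```

View pics/w1.png

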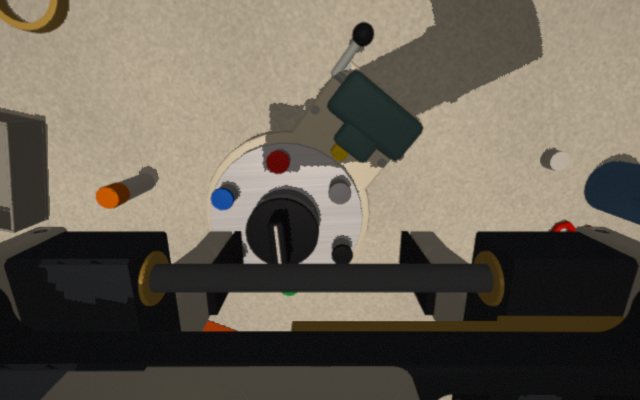

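View pics/w2.png

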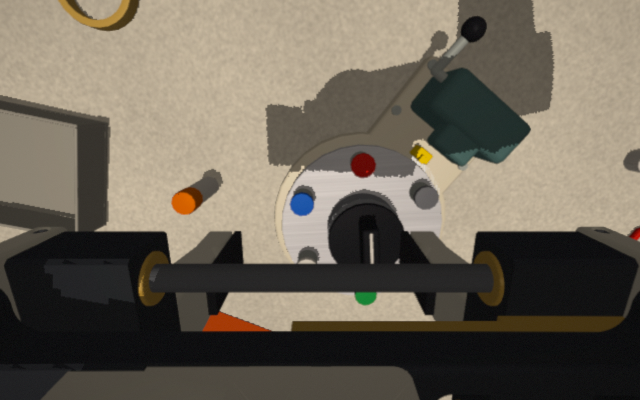

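The knob at (282,232) and (366,235) is half hidden behind the gripper rod, because image-up is tool +x. I'll move to the other side and shoot again.

```bash
python3 - <<'E'
from view import *
a=np.array([.487,.049]);yaw=np.radians(193)
R=toolR(yaw);x=R[:2,0];y=R[:2,1]
robot.goto(np.r_[a-.01*x-.03*y,.27],R); shot("w3")
robot.goto(np.r_[a-.01*x+.03*y,.27],R); shot("w4"); print(robot.read_t(),robot.read_position())
E
```

```text
4.225 [0.48937776 0.08076758 0.2706494 ]
```

View pics/w3.png

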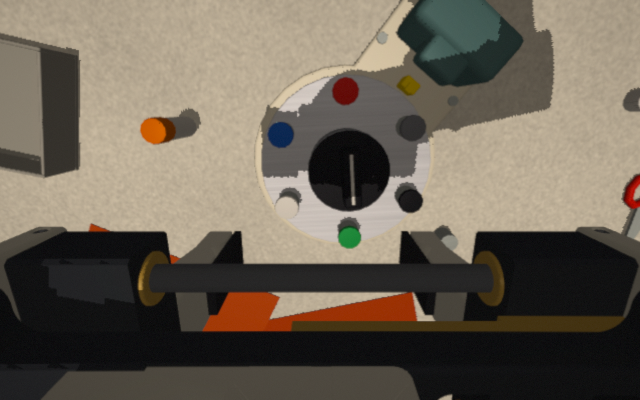

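View pics/w4.png

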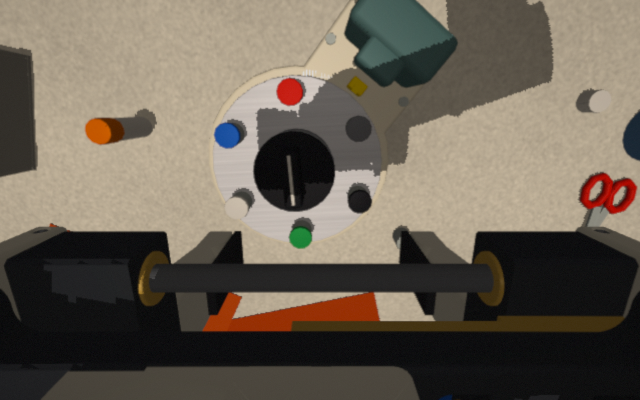

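Both views are clear. In w3/w4 the red cap is at (345,91)/(290,91), green at (349,237)/(301,237), yellow at (409,85)/(357,86), and the white line starts at (350,153)/(289,155). Now to triangulate them.

```bash
cat > meas.py <<'E'
from view import *
def feats(tag):
    z=np.load(f"pics/{tag}.npz");im,d=z['im'],z['d']
    ci,T=campose("wrist",z['p'],z['R'])
    hsv=cv2.cvtColor(im,cv2.COLOR_RGB2HSV).astype(int);H,S,V=hsv[...,0],hsv[...,1],hsv[...,2]
    P=onplane(ci,T,np.stack(np.meshgrid(np.arange(640),np.arange(400)),-1).reshape(-1,2),.08).reshape(400,640,3)
    near=np.hypot(P[...,0]-.487,P[...,1]-.049); ok=np.arange(400)[:,None]<250
    F={}
    cap=(near<.108)&ok&(near>.06)
    for nm,m in (("red",((H<6)|(H>174))&(S>150)&(V>50)&cap),("blue",(H>100)&(H<130)&(S>130)&(V>40)&cap),("green",(H>45)&(H<85)&(S>130)&cap),("yellow",(H>20)&(H<35)&(S>150)&(near>.09)&(near<.15)&ok),("line",(V>60)&(near<.036)&ok)):
        L=cen(m,n=12)
        if L: s,c=max(L,key=lambda q:q[0][4]); F[nm]=(c,s[4])
        if nm=="line" and L:
            ys,xs=np.nonzero(m); pts=np.c_[xs,ys].astype(np.float32)
            vx,vy,x0,y0=cv2.fitLine(pts,cv2.DIST_HUBER,0,.01,.01).ravel(); F['line']=(np.array([x0,y0]),s[4]);F['dir']=((vx,vy),pts)
    return ci,T,F,d
def tri(c1,T1,u1,c2,T2,u2):
    A=np.zeros((3,3));b=np.zeros(3);o=[];r=[]
    for c,T,u in((c1,T1,u1),(c2,T2,u2)):
        v=(rays(c,u)@T[:3,:3].T)[0];v/=np.linalg.norm(v);M=np.eye(3)-np.outer(v,v);A+=M;b+=M@T[:3,3]
    return np.linalg.solve(A,b)
E
python3 - <<'E'
from meas import *
a=feats("w3");b=feats("w4");X={}
for k in("red","blue","green","yellow","line"):
    if k in a[2] and k in b[2]:
        X[k]=tri(a[0],a[1],a[2][k][0],b[0],b[1],b[2][k][0])
        pz=[onplane(f[0],f[1],f[2][k][0],.134 if k=="line" else .061 if k=="yellow" else .08)[0,:2].round(4) for f in(a,b)]
        print(k,a[2][k],b[2][k],X[k].round(4),pz)
for f in(a,b):
    c=f[2]['line'][0];v=np.array(f[2]['dir'][0]);P=onplane(f[0],f[1],[c-20*v,c+20*v],.134);e=P[1]-P[0];print("bar yaw deg",np.degrees(np.arctan2(e[1],e[0])))
    pts=f[2]['dir'][1];print(pts.min(0),pts.max(0))
    # circle through 3 caps on plane .08
    Q=np.array([onplane(f[0],f[1],f[2][k][0],.08)[0,:2] for k in("red","blue","green")])
    A=np.c_[2*Q,np.ones(3)];s=np.linalg.solve(A,(Q**2).sum(1));cc=s[:2];print("axis(circ)",cc,"r",np.sqrt(s[2]+cc@cc),"axis(mid red-green)",(Q[0]+Q[2])/2)
    u=Q[0]-cc;Y=onplane(f[0],f[1],f[2]['yellow'][0],.061)[0,:2]-cc;print("yellow r",np.linalg.norm(Y),"hub rad",np.arctan2(u[1],u[0])-np.arctan2(Y[1],Y[0]), np.degrees(np.arctan2(u[1],u[0])),np.degrees(np.arctan2(Y[1],Y[0])))
# depth of line region
for f in(a,b):
    c=f[2]['line'][0].round().astype(int);print("line depth pt",withdepth(f[0],f[1],f[2]['line'][0],f[3][c[1],c[0]]))
E
```

```text
red (array([345.03345725,  90.71189591]), np.int32(538)) (array([289.59149723,  91.35674677]), np.int32(541)) [0.4075 0.0281 0.0754] [array([0.4078, 0.0279]), array([0.4075, 0.0286])]
blue (array([280.28336756, 134.27926078]), np.int32(487)) (array([227.06288032, 134.84989858]), np.int32(493)) [ 0.4688 -0.031   0.0755] [array([ 0.4682, -0.0306]), array([ 0.4681, -0.0298])]
green (array([348.91913747, 236.54986523]), np.int32(371)) (array([300.17711172, 236.63487738]), np.int32(367)) [0.5711 0.0749 0.0757] [array([0.5694, 0.074 ]), array([0.5692, 0.0747])]
yellow (array([408.11784512,  85.13131313]), np.int32(297)) (array([356.80168776,  86.02531646]), np.int32(237)) [0.3828 0.1005 0.0432] [array([0.385 , 0.0962]), array([0.3844, 0.0989])]
line (array([351.83173, 175.90819], dtype=float32), np.int32(152)) (array([290.07507, 176.96455], dtype=float32), np.int32(150)) [0.4857 0.0504 0.1345] [array([0.4856, 0.0504]), array([0.486 , 0.0504])]
bar yaw deg 17.149306433146876
[350. 155.] [354. 196.]
axis(circ) [0.48860306 0.0509339 ] r 0.0840004351484482 axis(mid red-green) [0.4885998  0.05094533]
yellow r 0.11307981224261901 hub rad -5.59328207839728 -164.0542773110305 156.4171794072949
bar yaw deg 17.220092372251592
[287. 156.] [294. 197.]
axis(circ) [0.48828425 0.05180986] r 0.08408306706148205 axis(mid red-green) [0.48832834 0.05165546]
yellow r 0.11408751678444956 hub rad -5.5778637002553815 -163.95370592087778 155.63434280298006
line depth pt [[0.4855842  0.05032866 0.1342503 ]]
line depth pt [[0.48560015 0.05046219 0.13579819]]
```

Measurements agree: line height 0.1345 (expected 0.134), cap radius 0.084 (expected 0.085), axis (0.4885, 0.0513), bar yaw 17.2°, hub about 0.70 rad. Now to grasp the bar.

```bash
python3 - <<'E'
from view import *
a=np.array([.4885,.0513]);R=toolR(np.radians(197.2))
robot.goto(np.r_[a,.18],R)
robot.servo_line(np.r_[a,.105],speed=.06)
print(robot.read_t(),robot.read_position(),robot.read_force(),robot.read_ft_torque())
robot.move_gripper(0.0); robot.dwell(.2)
print(robot.read_t(),robot.read_grip_width()*88,robot.read_position(),robot.read_force(),robot.read_ft_torque())
# compliance probe: 1 mm down
p=np.r_[a,.105]
for dz in (.001,.002):
    robot.servo_line(p-[0,0,dz],speed=.01);robot.dwell(.1)
    print(dz,robot.read_t(),robot.read_position(),robot.read_force().round(2),robot.read_ft_torque().round(2))
shot("g1")
E
```

```text
6.0917 [0.48874902 0.05142208 0.10538693] [0.67889764 0.55649694 0.24405157] [-0.00998563 -0.02336165 -0.00802297]
7.3917 17.757036311474835 [0.48852395 0.05106182 0.10500268] [ 1.75229724 -3.649103    0.7280678 ] [-1.32417821 -0.59632721 -0.00250312]
0.001 7.7417 [0.48854216 0.05114756 0.10406764] [ 1.36 -4.6   1.05] [-1.77 -0.53 -0.03]
0.002 8.0917 [0.4885421  0.05117734 0.10300372] [ 2.09 -4.88  1.8 ] [-1.95 -0.52 -0.04]
```

View pics/g1.png

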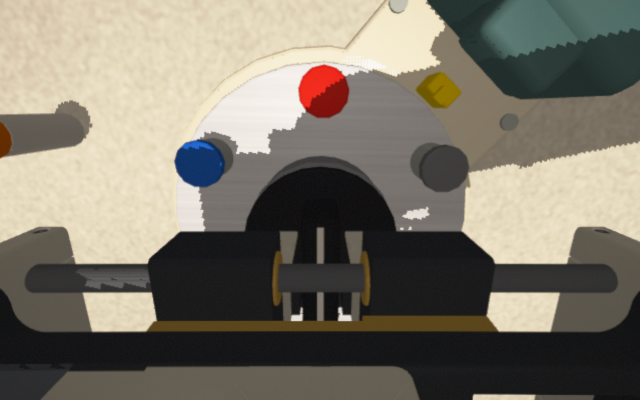

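The bar is pinched squarely, with its line centred at column 320 and the grip at 17.8 mm. Next I'll ease down to the teeth and search with small rocking under a force limit.

```bash
cat > st.py <<'E'
from view import *
A=np.array([.4885,.0513]);Z0=.105;Y0=197.2
def fz(n=3):
    return np.mean([robot.read_force()[2] for _ in range(n)])
def go(z,yaw):
    q=robot.ik(np.r_[A,z],toolR(np.radians(yaw))); robot.movej(q)
E
python3 - <<'E'
from st import *
t=robot.read_t()
for dz in (.003,.0035,.004,.0044,.0048,.0052):
    robot.servo_line(np.r_[A,Z0-dz],speed=.006);robot.dwell(.05)
    f=fz();print(dz,round(robot.read_t()-t,2),round(Z0-robot.read_position()[2],5),round(f,2))
    if f>9: break
E
```

```text
0.003 0.37 0.003 0.81
0.0035 0.67 0.00349 1.23
0.004 0.97 0.00396 2.87
0.0044 1.27 0.00404 6.11
0.0048 1.57 0.00412 10.38
```

Tooth contact is at 0.0040, as expected, with stiffness of about 10 N/mm. Now rocking at about 8 N.

```bash
python3 - <<'E'
from st import *
import json
t=robot.read_t();zc=Z0-.0047
def step(off):
    go(zc,Y0+off);f=fz();tq=robot.read_ft_torque()[2];d=Z0-robot.read_position()[2]
    print(off,round(robot.read_t()-t,2),round(d,5),round(f,2),round(tq,3));return f,d,tq
found=None
for off in [2,4,6,3,0,-3,-5,-7,-9,-11,-13,-15,-17,-19,-21,-23,-25]:
    f,d,tq=step(off)
    if d>.0045 : found=off;break
    if f>15 or abs(tq)>.35 or robot.read_t()-t>14: print("stop");break
print(found)
E
```

```text
2 0.25 0.0041 8.14 0.055
4 0.5 0.00407 8.22 0.044
6 0.75 0.00407 8.61 0.029
3 1.0 0.00408 8.7 -0.099
0 1.25 0.00407 8.69 -0.089
-3 1.5 0.0041 9.09 -0.07
-5 1.75 0.00412 9.19 -0.069
-7 2.0 0.0041 7.72 -0.043
-9 2.25 0.0041 8.84 -0.041
-11 2.5 0.00413 8.43 0.011
-13 2.75 0.00429 7.08 -0.017
-15 3.0 0.00464 4.35 -0.029
-15
```

At −15° it drops below the tooth-tip level with force falling. I'll move a little further toward the gap's centre and ease down.

```bash
python3 - <<'E'
from st import *
t=robot.read_t()
off=-17
go(Z0-.0047,Y0+off)
print(round(Z0-robot.read_position()[2],5),fz(),robot.read_ft_torque().round(3))
dz=.0047
while dz<.0122 and robot.read_t()-t<8:
    n=dz+.0005
    robot.servo_line(np.r_[A,Z0-n],speed=.01)
    f=fz();d=Z0-robot.read_position()[2];tq=robot.read_ft_torque()[2]
    print(off,round(n,4),round(robot.read_t()-t,2),round(d,5),round(f,2),round(tq,3))
    dz=n
    if f>10: print("stop");break
E
```

```text
0.0047 2.817853054179043 [-0.623 -0.049  0.007]
-17 0.0052 0.5 0.00527 2.35 -0.016
-17 0.0057 0.75 0.00576 1.03 0.051
-17 0.0062 1.0 0.00625 1.84 0.031
-17 0.0067 1.25 0.00672 2.25 0.043
-17 0.0072 1.5 0.0072 2.89 0.015
-17 0.0077 1.75 0.00773 2.22 -0.038
-17 0.0082 2.0 0.00822 2.05 -0.013
-17 0.0087 2.25 0.00873 2.58 0.062
-17 0.0092 2.5 0.00922 1.31 0.044
-17 0.0097 2.75 0.00974 1.96 -0.022
-17 0.0102 3.0 0.01023 2.14 0.017
-17 0.0107 3.25 0.01076 1.73 -0.019
-17 0.0112 3.5 0.01126 1.53 -0.038
-17 0.0117 3.75 0.01173 1.68 0.005
-17 0.0122 4.0 0.01207 4.44 -0.004
```

The knob is home at 0.012, and the force rises there as it should. Now turning clockwise in steps.

```bash
python3 - <<'E'
from st import *
t=robot.read_t()
z=Z0-.0123
for off in [-19,-21,-23,-26,-30,-34,-38,-42]:
    go(z,Y0+off)
    print(off,round(robot.read_t()-t,2),round(Z0-robot.read_position()[2],5),round(fz(),2),robot.read_ft_torque()[2].round(3))
robot.dwell(.1);shot("g2");print(robot.read_t())
E
```

```text
-19 0.25 0.01211 5.61 -0.016
-21 0.5 0.01208 5.86 -0.025
-23 0.75 0.01208 5.07 -0.017
-26 1.0 0.01209 5.85 0.085
-30 1.25 0.01207 5.78 -0.023
-34 1.5 0.0121 5.09 0.001
-38 1.75 0.01208 5.29 -0.022
-42 2.0 0.01207 6.14 -0.022
18.8583
```

View pics/g2.png

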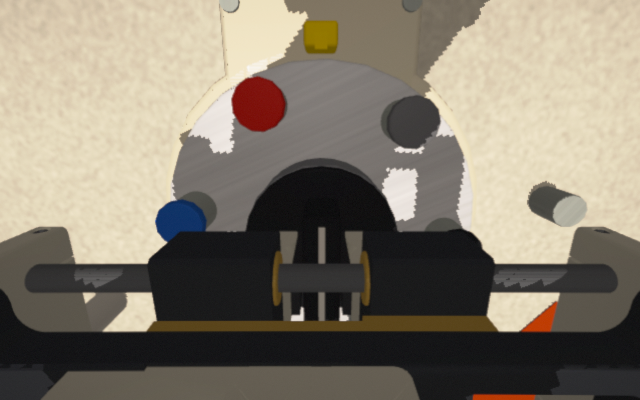

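Here the marker is at (321,37), with the base bolts symmetric at columns 230 and 411. That puts base x at about 155.2°, the current tool yaw. The red cap is at (258,104), still anticlockwise of the marker. Computing the angle.

```bash
cat > ang.py <<'E'
from st import *
def ang(tag):
    z=np.load(f"pics/{tag}.npz");im=z['im'];ci,T=campose("wrist",z['p'],z['R'])
    hsv=cv2.cvtColor(im,cv2.COLOR_RGB2HSV).astype(int);H,S,V=hsv[...,0],hsv[...,1],hsv[...,2]
    out={}
    for nm,m,h in (("red",((H<6)|(H>174))&(S>150)&(V>50),.08),("yellow",(H>20)&(H<35)&(S>150),.061),("yellowtop",(H>20)&(H<35)&(S>150)&(V>150),.061)):
        m[225:]=0
        L=cen(m,n=20)
        if not L: continue
        s,c=max(L,key=lambda q:q[0][4]);P=onplane(ci,T,c,h)[0,:2]-A
        print(nm,c.round(1),s,"r",np.linalg.norm(P).round(4),"deg",np.degrees(np.arctan2(P[1],P[0])).round(2)%360)
E
python3 - <<'E'
from ang import *
ang("g1");ang("g2")
E
```

```text
red [323.3  91. ] [ 299   65   50   52 2017] r 0.0843 deg 196.53
yellow [438.4  90.2] [ 417   72   44   36 1043] r 0.1115 deg 157.33
red [258.1 103.8] [ 232   77   54   54 2230] r 0.084 deg 178.17
yellow [320.5  36.2] [ 304   21   34   32 1053] r 0.1134 deg 155.09
```

```bash
python3 - <<'E'
from ang import *
t=robot.read_t();z=Z0-.0123
for off in [-46,-50,-54,-58,-62]+[-65]:
    go(z,Y0+off)
    print(off,round(Z0-robot.read_position()[2],5),round(fz(),2),robot.read_ft_torque()[2].round(3))
robot.dwell(.2);shot("g3");print(robot.read_t());ang("g3")
E
```

```text
-46 0.01208 4.72 -0.024
-50 0.01208 5.59 0.01
-54 0.01207 4.43 0.035
-58 0.01206 5.4 0.036
-62 0.01206 4.1 0.004
-65 0.01206 3.34 0.04
20.6083
red [256.3 104.2] [ 230   77   54   55 2260] r 0.0842 deg 155.73
yellow [245.5  53.3] [ 224   34   44   39 1136] r 0.1129 deg 154.0
```

View pics/g3.png

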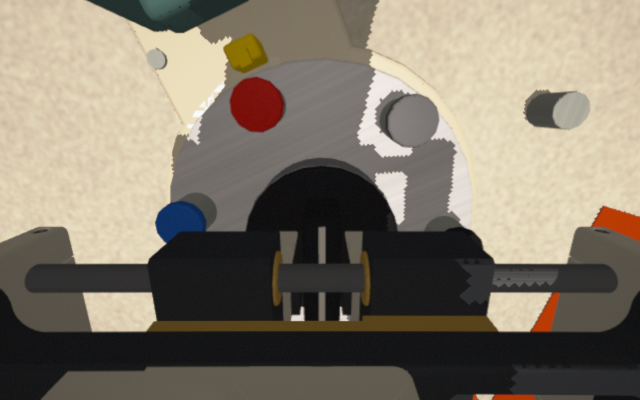

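Red is now at 155.7° against the marker's 155.1°, about 1 mm off. I'll let go, rise and check.

```bash
python3 - <<'E'
from ang import *
off=-65
go(Z0-.012,Y0+off)
robot.move_gripper(1.0);robot.dwell(.2);print(robot.read_t(),robot.read_force(),robot.read_grip_width())
robot.servo_line(np.r_[A,.19],speed=.08)
# view with tool x along base x, and knob visible
R=toolR(np.radians(155.1));x=R[:2,0]
robot.goto(np.r_[A-.01*x,.27],R);robot.dwell(.2);shot("f1");ang("f1")
for n in("scene","top"):
    im,d=robot.grab_frame(n);cv2.imwrite(f"pics/{n}f.png",im[:,:,::-1]);
    if n=="scene": cv2.imwrite("pics/scenefz.png",cv2.resize(im[170:300,240:420,::-1],None,fx=4,fy=4,interpolation=cv2.INTER_CUBIC))
z=np.load("pics/f1.npz");ci,T=campose("wrist",z['p'],z['R'])
m=(cv2.cvtColor(z['im'],cv2.COLOR_RGB2GRAY)>70)
print([(s,c,withdepth(ci,T,c,z['d'][int(c[1]),int(c[0])])) for s,c in cen(m,n=20) if abs(c[0]-320)<40 and 120<c[1]<220])
print(robot.read_t())
E
```

```text
22.2833 [-0.4161215   0.80968164  0.46351122] 1.0044983431984742
red [320.1  89.9] [308  76  25  28 544] r 0.0841 deg 156.25
yellow [321.7  61.8] [313  55  18  15 257] r 0.1141 deg 155.08
[(array([312, 155,  21,  45, 139], dtype=int32), array([321.22302158, 179.20863309]), array([[0.49143726, 0.04941596, 0.12211825]]))]
24.4833
```

View pics/f1.png

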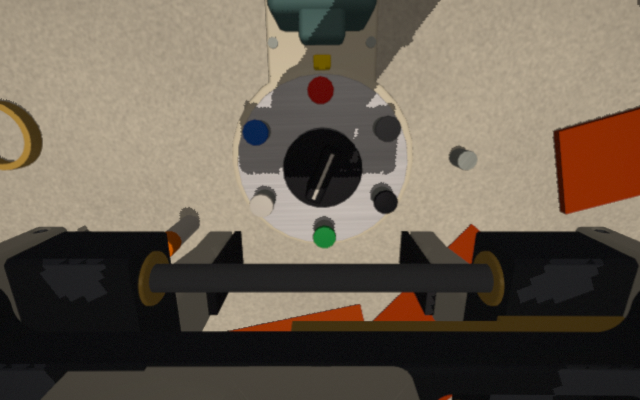

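View pics/scenefz.png

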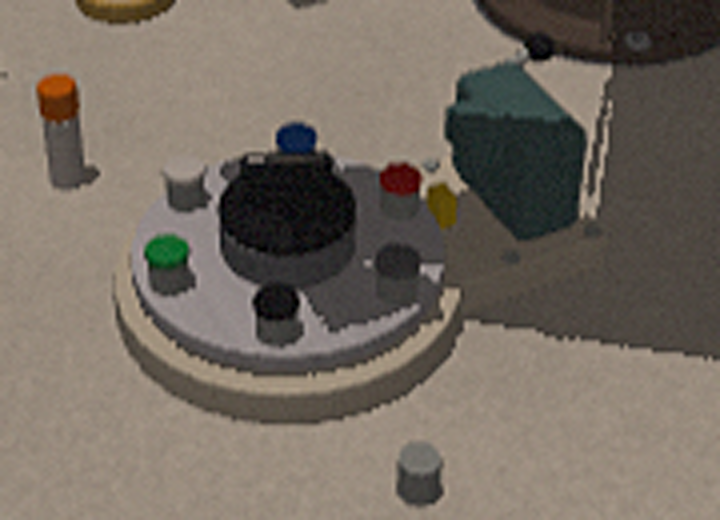

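View pics/topf.png

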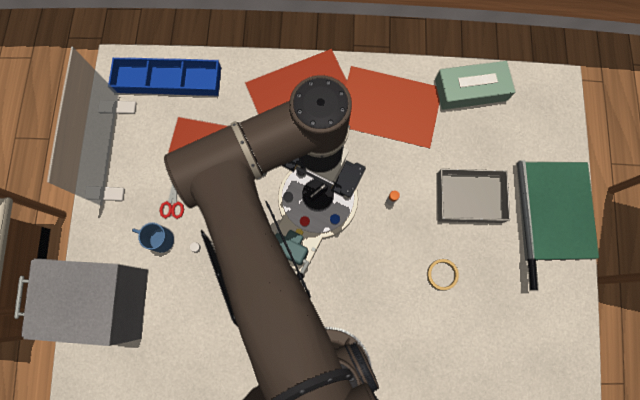

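Red is at (320,90), the marker at (322,62) and the bolts' midpoint is column 321.5. The line top is at 0.122 m, so the knob is home, and no orange shows. The bystanders look unmoved and the robot is clear of everything. Handing in.

```bash
python3 - <<'E'
from rig import robot
robot.job_done();print(robot.read_t())
E
```

```text
the job is handed in; nothing more can be done
the job is handed in; nothing more can be done
```

The red punch now stands at the yellow marker with the knob left down and home. I handed the job in at about 24.5 s; no verdict is reported, so this rests on my own checks.

- **Engaging the drive:** I pinched the knob bar and eased it down to the tooth tips, which met at 4.0 mm. I then rocked it with about 8–9 N of push (10.4 N at most). The teeth dropped in about 15° clockwise of the start, and I finished lowering at 17° clockwise with under 5 N.
- **Turning:** I drove the knob clockwise to 65° from its start angle, let go and rose clear.
- **Punch position:** My last wrist picture puts the red punch at 156.3° and the marker at 155.1°. That is under 2 mm off at the punch, against the 7 mm allowed.
- **Knob:** The white line on top measures 0.122 m above the table, which is where it should be with the knob home. No orange skirt shows.
- **Surroundings:** The bystanders I could see look unmoved, judged by eye only, and the gripper touched nothing after release. In the last top view the arm hid part of the small card pile, the scissors and the spare punch's place; the spare punch was clear in the last scene and wrist pictures.

**Disagreements:**
- Marker bearings from oblique views spread from about 151° to 157°, because the block's side faces bias them. I relied on the symmetric view, where the base bolts confirmed about 155°.
- Cap heights triangulated to about 75 mm instead of 80 mm, because the two wrist views were close together.
- The wrist torque stayed near zero while the turret turned, although about 0.3 N m of drag was expected, so I judged the turn from pictures.

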